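# Close the bench caliper on a walnut block

## Task

Measure the thickness (the thinnest side) of the dark walnut block with the digital caliper in the bench stand: stand the block upright on the stand's plate between the open jaws, well in towards the beam rather than out at the jaw tips, and let go of it. Then slide the jaw closed, without tilting it, until the block is nipped flat and square between both jaws with a light but definite pressure of a few newtons held for a moment (pressing harder bruises the wood), and take your hand away leaving the jaws closed on it so the reading can be taken. Leave the pale block, the box of plugs and the screwdriver alone.

Things in the scene. Friction and masses are not known exactly. Their poses are not given: they have to be found in the camera images.
- caliper: Steel 150 mm digital caliper held flat in a grey bench stand; does not move. Origin on the table under the point where the fixed measuring face meets the beam's near edge. y runs along the beam, the way the jaw opens; both jaws point along -x. Beam: x 0 to 16, z 17 to 21 mm, y up to 222 mm. Stand plate: x -68 to 44, y -50 to 235 mm, its flat top 8 mm above the table
- fixed_jaw: Fixed jaw: measuring face in the caliper's plane y = 0, facing +y, from the beam (x = 0) to its tip at x = -40 mm, z 16 to 22 mm. Origin 19 mm above the caliper's, same axes. Behind it and at the beam's far end are clamps up to 36 mm high (caliper y -31 to -14 and 207 to 225 mm)
- jaw: Sliding jaw with its black housing. Origin on the beam's middle line, z 19 mm; axes as the caliper's when not tilted. Measuring face at y = -49 mm, x -8 to -48 mm, z -3 to +3 mm, facing the fixed jaw. It has springy play on the beam: it turns about its own z by about 1 degree per 0.1 N m and springs back
- slider_grip (a point): Middle of the black housing, 22 mm above the table. The housing is 36 mm across the beam (caliper x) and 72 mm along it (y), from 10 to 30 mm above the table, its long sides and far end free: hold it across the beam, or push its far end, 36 mm from here along +y
- opening (a joint): Distance between the two measuring faces in m: 0 shut, grows as the jaw opens (up to 0.13). The jaw slides stiffly (about 2 N) and stays where it is left
- fixed_face (a point): Middle of the fixed jaw's measuring face, 19 mm above the table, 20 mm out from the beam
- walnut_center (a point): Centre of the dark brown walnut block, which stands upright: 60 mm high (z), 34 mm deep (x) and less than that in thickness (y): somewhere from 20 to 32 mm, planed by hand, and its exact thickness is what is being measured. Flat sides. Weighs some 45 g. The narrow jaws bruise it at a squeeze over 9 N
- beech_center (a point): Centre of a pale beech block, 44 x 32 mm, 40 mm high; a bystander
- plug_box: White and green cardboard box, 85 x 125 mm, 30 mm high with its lid standing open at +x to 100 mm, plug sleeves in it; a bystander. Origin at the centre of its underside
- screwdriver: Screwdriver with yellow handle lying on the table, about 170 mm long along its x; a bystander
Mind the look-alikes: they are no part of the job. Leave any yellow look-alike of the part that bears walnut_center alone.

How it is judged:
By the outcome, as a careful person would: the job done as asked, in the order asked, and still so for the second after the job is handed in, with the robot touching nothing.
It also fails if it takes over 64 s, if anything falls off the work surface, if the arm or the gripper's body presses on something with over 40 N, if the wrist force passes 120 N, or if a joint passes its speed limit or range.

## Robot

A 6-joint arm with a two-finger parallel gripper is mounted at the origin on the work surface. World frame = base frame: x ahead of the robot, y to its left, z up, the work surface at z = 0. Lengths are in mm, angles in degrees, forces in N, time in s.
With the tool pointing down it reaches from about 350 to 850 mm from the base axis. Payload 8.1 kg.
Tool frame: the origin (TCP) lies midway between the tips of the shut fingers; the grasp point (between the pads) lies 19 mm behind it; z points along the fingers, y is the direction in which the jaws open and shut (so a half turn about z gives the same grasp; the last joint's range is limited). The gripper opens to 85 mm and grips with 20 to 120 N. Pads are 22 mm wide; open, the fingers measure 114 mm over their backs; the gripper's body (76 mm by 85 mm) begins 54 mm behind the grasp point. The pads swing forward as they close: fully open they stand 13 mm farther back than shut.
Start: joints at [-68.663, 7.471, 85.268, -0, 87.261, -4.893], TCP at [265.205, -538.211, 231.292] pointing down, gripper open.
Joint ranges: [-169.43, 169.43], [-51.17, 129.36], [1.28, 143.12], [-76.62, 256.62], [0, 156.53], [-152.29, 152.29]. Speed limits (degrees/s): [136.94, 136.94, 159.86, 180, 180, 180].

## Interface

Orientations are given as [roll, pitch, yaw] about the fixed x, y, z axes, in that order (R = Rz(yaw) Ry(pitch) Rx(roll)).
In Python, from bench import telemetry, snapshot, camera_params, job gives the robot as it stands. The module is installed in compiled form; this text tells all that it offers.
- The arm moves only by the shell command python3 -m jog 'ROWS' [FORCE]. ROWS is JSON, a list that holds one entry, the list of rows, each a list of 7 numbers: the shift along the tool's x, y, z in units of 50 mm (1.0 is 50 mm), then the turn, a rotation vector about the tool's x, y, z in units of 2 pi rad (1.0 is 2 pi rad), then the opening, from 0 (shut) to 1 (fully open). In form: [[[dx, dy, dz, rx, ry, rz, claw], ...]]. A call has 1 to 12 rows; each row shifts and turns the commanded pose from where the row before left it, along the tool's axes as they then stand; what a row does not reach is not made up. A row lasts 1/8 s, in which the tool goes at most 62.5 mm and 10.7 degrees, less where a joint would pass 70% of its speed; a pose out of reach is approached as far as the arm can. A call with a number of a shift or a turn outside -1 to 1 is refused whole. A call with a gripper value outside its range is refused whole. The fingers move at their own pace and stop on an object; FORCE is the grip in N (left out, the last holds). Time passes only in rows, so rows that do not move let the fingers close. It gives the time, the measured TCP pose, the force and the opening at its end, in the units of the state.
- telemetry.sense(): the state, without advancing time (a new reading comes with each control period).
- snapshot(name): name is "scene" or "side" or "wrist"; returns (picture, depth): 480x640x3 uint8, red, green, blue; 480x640 float32, mm along the optical axis (not along the pixel's ray), 0 where there is no reading.
- camera_params(name): a dict with "K" (3x3 intrinsics, pixels), "extrinsics" (4x4, takes a point from camera to world coordinates). Camera axes: x right, y down, z forward; pixel columns grow to the right and rows downward; lengths in mm; the calibration is good to about 2 mm. A picture is of the moment at which its call begins: read the wrist's pose just before it. camera_params takes no time and is no camera call; for the wrist camera it gives the pose at the moment of the call.
- job.hand_in(): hands the job in, once; it reports no verdict.
The state is a dict: "time": time; "joint_pos": joint angles; "qd": joint speeds; "joint_efforts": joint torques, N m; "tool_pos": TCP position; "tcp_rot": TCP orientation; "ft_force": force on the tool from outside, world axes, zero at the start; "wrist_torque": the same for the moment, N m; "finger_gap": finger opening in mm.
Only numpy, scipy, OpenCV 4.12 (cv2) and the standard library are available. Lean on these libraries where they do the work, as an engineer would, in place of code of your own. Each camera call takes 0.05 s, during which the arm holds its last target. There are 200 camera calls.

## Working session

There is one attempt and no reset: what is moved stays moved. The work goes in short steps, Python scripts to look and compute and a shell command to move; the robot and the scene stay as the last step left them, time stands still between calls to the robot, and variables do not carry over. Pictures are saved under pics/ and viewed, about 8 in all and at most 12, crops included, and the job is handed in when it is done.

```bash
mkdir -p pics; python3 - <<'E'
from bench import telemetry, snapshot, camera_params
import cv2,numpy as np
for n in("scene","side"):
    p,d=snapshot(n); cv2.imwrite(f"pics/{n}0.png",p[...,::-1]); np.savez(f"{n}0.npz",p=p,d=d)
    c=camera_params(n); print(n,c["K"].round(1).tolist() if hasattr(c["K"],'round') else c["K"],np.array(c["extrinsics"]).round(3).tolist())
s=telemetry.sense(); print(s)
E
```

```text
scene [[565.7, 0.0, 324.3], [0.0, 565.7, 235.3], [0.0, 0.0, 1.0]] [[-0.362, 0.603, -0.711, 1308.365], [0.932, 0.234, -0.276, 267.55], [0.0, -0.763, -0.647, 722.939], [0.0, 0.0, 0.0, 1.0]]
side [[615.9, 0.0, 312.6], [0.0, 615.9, 254.3], [0.0, 0.0, 1.0]] [[-0.868, -0.373, 0.327, 144.275], [-0.496, 0.652, -0.574, 732.42], [0.001, -0.66, -0.751, 1010.163], [0.0, 0.0, 0.0, 1.0]]
{'time': 0.1, 'joint_pos': array([-6.86615075e+01,  7.51175454e+00,  8.53247238e+01, -8.28058244e-04,
        8.72621992e+01, -4.89068161e+00]), 'qd': array([-0.01139012, -0.10701656, -0.09114938, -0.02726872, -0.06696711,
        0.10923485]), 'joint_efforts': array([ 1.82132557e-03, -5.70950997e+01, -5.01941907e+01, -4.58395357e-05,
        8.19813606e-03,  4.27535861e-05]), 'tool_pos': array([ 265.02811864, -537.72253982,  230.3230502 ]), 'tcp_rot': array([-1.79901611e+02, -7.58870453e-03,  2.62292078e+01]), 'ft_force': array([-0.0966988 ,  0.4723906 , -0.47390161]), 'wrist_torque': array([ 0.0353694 ,  0.00442216, -0.00033776]), 'finger_gap': 84.9769529272766}
```

View pics/scene0.png

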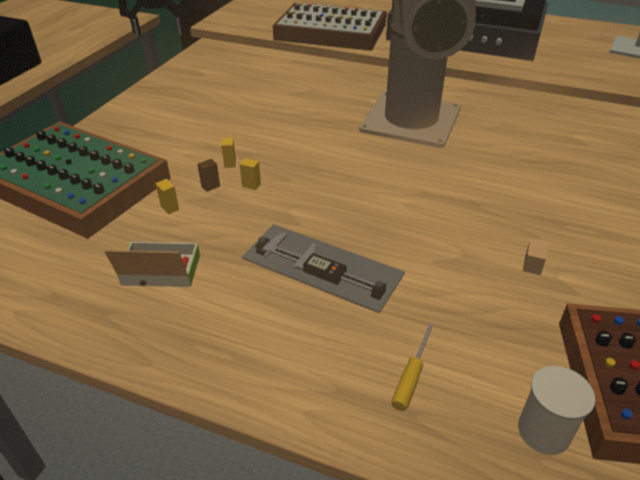

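View pics/side0.png

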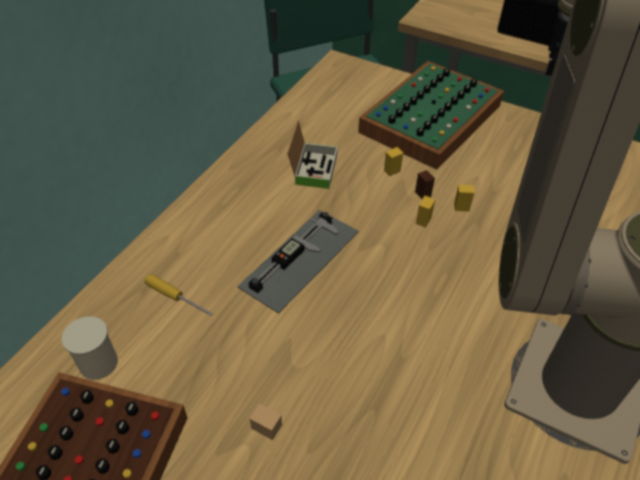

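Scene: the dark walnut block is at (208,175). What could be taken for it: yellow blocks at (228,152), (250,173) and (167,196), the beech block at (535,257), and the brown box lid at (148,262). By the description I choose the dark one. The caliper plate is at (325,265), with its fixed-jaw end near (270,245). In the side view the walnut is at (425,184), with yellow blocks at (393,160), (426,211) and (465,197).

```bash
cat > h.py <<'E'
import numpy as np,cv2
from bench import telemetry, snapshot, camera_params
def cam(n):
    c=camera_params(n); return np.array(c["K"]),np.array(c["extrinsics"])
def ray(n,uv,z,c=None):
    K,E=c or cam(n); uv=np.atleast_2d(uv).astype(float)
    d=np.c_[uv,np.ones(len(uv))]@np.linalg.inv(K).T@E[:3,:3].T
    o=E[:3,3]; return o+d*((z-o[2])/d[:,2])[:,None]
def cloud(n,d,c=None):
    K,E=c or cam(n); v,u=np.mgrid[:480,:640]
    P=np.stack([(u-K[0,2])/K[0,0]*d,(v-K[1,2])/K[1,1]*d,d],-1)
    return P@E[:3,:3].T+E[:3,3]
E
python3 - <<'E'
from h import *
for n,(u,v) in dict(scene=(208,175),side=(425,184)).items():
    z=np.load(n+"0.npz");p=z["p"];P=cloud(n,z["d"])
    print(n)
    pts=dict(scene=dict(wal=(208,175),y1=(228,152),y2=(250,173),y3=(167,196),beech=(535,257),box=(170,265)),
             side=dict(wal=(425,184),y1=(465,197),y2=(426,211),y3=(393,160),beech=(265,420),box=(315,165)))[n]
    for k,(u,v) in pts.items():
        q=P[v-16:v+17,u-12:u+13].reshape(-1,3); q=q[(q[:,2]>12)]
        print(k,len(q),q.mean(0).round(),q.max(0).round(),q.min(0).round())
    # plate: grey, low saturation, z~8
    hsv=cv2.cvtColor(p,cv2.COLOR_RGB2HSV)
    m=((hsv[...,1]<60)&(P[...,2]<60)&(P[...,2]>-15)&(P[...,0]>300)).astype(np.uint8)
    k,l,st,ce=cv2.connectedComponentsWithStats(m)
    for i in range(1,k):
        if st[i,4]>1500:
            ys,xs=np.nonzero(l==i); r=cv2.minAreaRect(np.c_[xs,ys].astype(np.float32))
            w=ray(n,np.c_[xs,ys],8)[:,:2].astype(np.float32); print(st[i],cv2.minAreaRect(w))
K,E=cam("wrist"); s=telemetry.sense()
from scipy.spatial.transform import Rotation as R
T=R.from_euler('xyz',s["tcp_rot"],degrees=True).as_matrix()
print(K.round(1),(T.T@E[:3,:3]).round(3),(T.T@(E[:3,3]-s["tool_pos"])).round(1))
E
```

```text
scene
wal 475 [ 464. -323.   49.] [1308.  268.  723.] [ 431. -353.   12.]
y1 339 [ 380. -322.   54.] [1308.  268.  723.] [ 332. -356.   12.]
y2 475 [ 422. -247.   43.] [1308.  268.  723.] [ 398. -270.   12.]
y3 484 [ 553. -371.   42.] [ 569. -351.   63.] [ 486. -443.   12.]
beech 537 [469. 350.  39.] [1308.  368.  723.] [430. 268.  12.]
box 787 [ 746. -234.   57.] [1308.  268.  723.] [ 665. -312.   12.]
[ 243  226  161   86 4973] ((600.8900146484375, -12.086685180664062), (281.594482421875, 110.12393188476562), 82.3210220336914)
side
wal 418 [ 443. -311.   54.] [ 472.  732. 1010.] [ 144. -356.   12.]
y1 386 [ 353. -329.   46.] [ 376.  732. 1010.] [ 144. -360.   12.]
y2 368 [ 410. -236.   54.] [ 449.  732. 1010.] [ 144. -324.   12.]
y3 423 [ 547. -372.   46.] [ 595.  732. 1010.] [ 144. -456.   12.]
beech 598 [452. 355.  36.] [478. 368.  46.] [432. 334.  12.]
box 352 [ 709. -265.   27.] [ 771.  732. 1010.] [ 144. -351.   12.]
[   0   50  127  108 2181] ((1474.3612060546875, -191.79672241210938), (110.50347137451172, 530.2272338867188), 0.2934887409210205)
[ 239  211  118  101 4946] ((599.6665649414062, -12.510101318359375), (284.18914794921875, 109.51785278320312), 82.3599853515625)
[[352.2   0.  319.4]
 [  0.  352.2 249. ]
 [  0.    0.    1. ]] [[-0.    -0.957 -0.292]
 [ 1.     0.    -0.001]
 [ 0.001 -0.292  0.957]] [  75.     1.2 -142. ]
```

```bash
cat >> h.py <<'E'
from scipy.spatial.transform import Rotation as R
def plan(xyz,yaw):
    "remaining shift in tool axes (units of 50 mm) and turn about tool axes (units of 2pi) to reach a tool-down pose"
    s=telemetry.sense(); T=R.from_euler('xyz',s["tcp_rot"],degrees=True)
    G=R.from_euler('xyz',[180,0,yaw],degrees=True)
    print("t",s["time"],"at",s["tool_pos"].round(1),s["tcp_rot"].round(2),"F",s["ft_force"].round(1),"gap",round(s["finger_gap"],1))
    print("shift",(T.inv().apply(np.array(xyz)-s["tool_pos"])/50).round(3),"turn",((T.inv()*G).as_rotvec()/2/np.pi).round(4))
E
python3 -m jog '[[[0.96,-0.36,0,0,0,0,1],[0.96,-0.36,0,0,0,0,1],[0.96,-0.36,0,0,0,0,1],[0.96,-0.36,0,0,0,0,1],[0.96,-0.36,0,0,0,0,1],[0.96,-0.36,0,0,0,0,1],[0,0,0,0,0,0,1],[0,0,0,0,0,0,1]]]'
python3 - <<'E'
from h import *
c=cam("wrist");s=telemetry.sense();p,d=snapshot("wrist"); np.savez("w1.npz",p=p,d=d,K=c[0],E=c[1]); cv2.imwrite("pics/w1.png",p[...,::-1]); print(s["tool_pos"],s["tcp_rot"])
E
```

```text
time: 1.1
tool_pos: [475.5, -314.1, 230.8]
tcp_rot: [-180.0, 0.0, 26.3]
ft_force: [-0.6, 0.3, 0.0]
finger_gap: 85.4
[ 475.48935885 -314.06147319  230.84687547] [-1.79971140e+02  4.74877435e-02  2.62772047e+01]
```

View pics/w1.png

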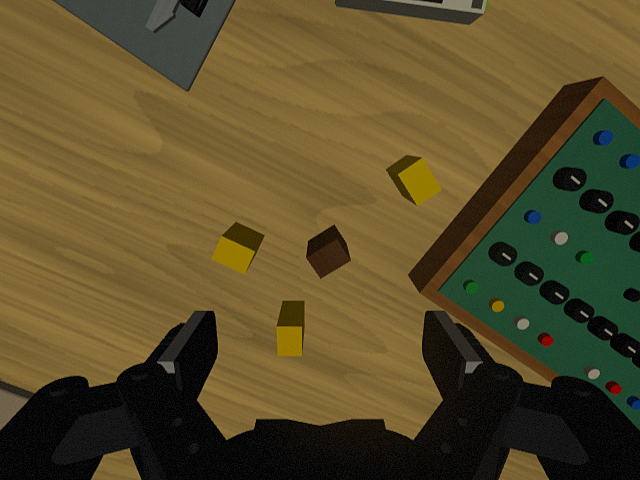

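Close view: the single dark block is at (328,252), with its lighter top face around (331,257). Yellow look-alikes are at (238,248), (290,330) and (414,181). The plate corner is at (188,90).

```bash
python3 - <<'E'
from h import *
z=np.load("w1.npz");c=(z["K"],z["E"]);P=cloud("wrist",z["d"],c);hsv=cv2.cvtColor(z["p"],cv2.COLOR_RGB2HSV)
def top(x0,x1,y0,y1,name):
    m=np.zeros((480,640),np.uint8); m[y0:y1,x0:x1]=(np.abs(P[y0:y1,x0:x1,2]-60)<4)
    ys,xs=np.nonzero(m); w=ray(0,np.c_[xs,ys],60,c)[:,:2].astype(np.float32)
    r=cv2.minAreaRect(w); print(name,len(w),np.median(P[ys,xs,2]),w.mean(0).round(1),r)
    cv2.imwrite("pics/m.png",m*255)
top(300,360,220,285,"wal"); top(205,270,215,280,"yA");top(270,310,295,365,"yB");top(380,450,150,212,"yC")
q=z["p"][215:290,290:365]; print(hsv[225:282:4,300:360:4,2])
cv2.imwrite("pics/w1c.png",cv2.resize(q[...,::-1],(600,600),interpolation=cv2.INTER_CUBIC))
E
```

```text
wal 968 59.3889816665434 [ 452.6 -335. ] ((452.5007019042969, -334.9840087890625), (26.233570098876953, 34.21225357055664), 59.093505859375)
yA 979 59.483441515601555 [ 416.8 -253.8] ((416.7601623535156, -253.8401641845703), (26.7188720703125, 34.03221130371094), 0.2801723778247833)
yB 775 59.35063312162606 [ 357.2 -339.1] ((356.9603271484375, -338.9027404785156), (35.78951644897461, 24.525333404541016), 25.394575119018555)
yC 1157 59.36179091113007 [ 551.4 -374.7] ((551.3012084960938, -374.81915283203125), (34.702880859375, 25.68480110168457), 61.69976806640625)
[[124 133 132 126 122 135 134 131  98 138 126 124 131 138 138]
 [135 133 129 131 128 131 137  27  37  27 127 125 123 124 132]
 [137 133 133 130 129  53  33  38  40  30 128 132 125 125 127]
 [138 137 139 120  21  28  29  30  38  32  29 136 129 129 125]
 [132 134  21  24  31  25  31  33  41  61  27  29 130 129 133]
 [125 131  16  17  30  31  31  62  63  59  61  38 145 138 131]
 [129 126  26  31  33  58  58  58  63  61  63  35 124 138 137]
 [130 133  25  31  59  51  59  58  57  58  61  65  33 137 136]
 [130 133  59  54  57  59  55  60  57  64  64  62  56 138 138]
 [131 128 120  58  57  56  52  58  56  62  63  58  73 125 126]
 [130 131 127  52  62  56  54  54  58  60  53 131 127 126 122]
 [127 129 131 134  57  50  60  59  50 108 127 134 136 133 128]
 [126 129 124 128 114  56  54  68 134 126 122 126 124 128 133]
 [130 133 132 130 123  46 129 130 127 125 131 124 120 122 131]
 [125 123 131 132 126 132 124 129 127 127 129 137 130 126 118]]
```

View pics/w1c.png

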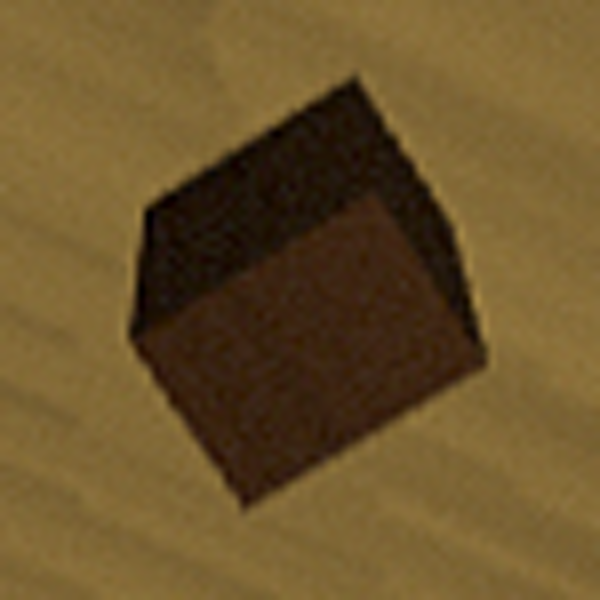

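Crop confirms it: a dark brown block with plane sides. Its top corners are at about (135,335), (375,195), (485,365) and (245,505) in the crop, and its long edge is the 34 mm depth. Next I go above it, with the jaws along its thickness.

```bash

python3 -m jog '[[[-0.3,0.085,0.4,0,0,0,0.75],[-0.3,0.085,0.4,0,0,0,0.75],[0,0,0.4,0,0,0.0265,0.75],[0,0,0.4,0,0,0.0265,0.75],[0,0,0,0,0,0.0265,0.75],[0,0,0,0,0,0.0265,0.75],[0,0,0,0,0,0.0265,0.75],[0,0,0,0,0,0.0265,0.75],[0,0,0,0,0,0,0.75],[0,0,0,0,0,0,0.75]]]'
python3 -c "
from h import *
plan([452.5,-335,26],-30.9)
c=cam('wrist');p,d=snapshot('wrist');P=cloud('wrist',d,c)
m=(np.abs(P[...,2]-60)<4)&(np.hypot(P[...,0]-452,P[...,1]+335)<32)&(cv2.cvtColor(p,cv2.COLOR_RGB2HSV)[...,2]<100)
ys,xs=np.nonzero(m);print(len(xs),xs.min(),xs.max(),ys.min(),ys.max(),cv2.minAreaRect(ray(0,np.c_[xs,ys],60,c)[:,:2].astype(np.float32)))
"
```

```text
time: 2.4
tool_pos: [451.6, -335.2, 150.3]
tcp_rot: [-180.0, 0.1, -30.9]
ft_force: [-0.2, 0.5, -0.3]
finger_gap: 64.0
t 2.4 at [ 451.6 -335.2  150.3] [-1.7999e+02  8.0000e-02 -3.0860e+01] F [-0.2  0.5 -0.3] gap 64.0
shift [ 0.016 -0.013  2.485] turn [-0.      0.0002  0.0001]
1717 301 337 230 277 ((452.512451171875, -335.5277404785156), (24.801490783691406, 34.534393310546875), 59.976890563964844)
```

```bash

python3 -m jog '[[[0.01,-0.005,0.62,0,0,0,0.75],[0.01,-0.005,0.62,0,0,0,0.75],[0,0,0.62,0,0,0,0.75],[0,0,0.31,0,0,0,0.75],[0,0,0.31,0,0,0,0.75],[0,0,0,0,0,0,0.75],[0,0,0,0,0,0,0],[0,0,0,0,0,0,0],[0,0,0,0,0,0,0],[0,0,0,0,0,0,0],[0,0,0,0,0,0,0],[0,0,0,0,0,0,0]]]' 25
python3 -m jog '[[[0,0,0,0,0,0,0],[0,0,-0.3,0,0,0,0],[0,0,-0.6,0,0,0,0],[0,0,-0.9,0,0,0,0],[0,0,-0.9,0,0,0,0],[0,0,-0.6,0,0,0,0],[0,0,0,0,0,0,0]]]'

```

```text
time: 3.95
tool_pos: [454.4, -335.6, 28.3]
tcp_rot: [180.0, -0.1, -31.0]
ft_force: [-0.7, -0.4, 6.0]
finger_gap: 24.7
time: 4.82
tool_pos: [455.3, -336.3, 196.6]
tcp_rot: [179.9, -0.4, -31.0]
ft_force: [1.0, 0.5, -0.2]
finger_gap: 24.8
```

```bash

python3 -m jog '[[[-0.213,-0.905,0,0,0,0,0],[-0.213,-0.905,0,0,0,0,0],[-0.213,-0.905,0,0,0,0,0],[-0.213,-0.905,0,0,0,0,0],[-0.213,-0.905,0,0,0,0,0],[-0.213,-0.905,0,0,0,0,0],[0,0,0,0,0,-0.0216,0],[0,0,0,0,0,-0.0216,0],[0,0,0,0,0,-0.0216,0],[0,0,0,0,0,0,0],[0,0,0,0,0,0,0],[0,0,0,0,0,0,0]]]'
python3 - <<'E'
from h import *
c=cam("wrist");s=telemetry.sense();p,d=snapshot("wrist"); np.savez("w2.npz",p=p,d=d,K=c[0],E=c[1]); cv2.imwrite("pics/w2.png",p[...,::-1]); print(s["tool_pos"],s["tcp_rot"])
E
```

```text
time: 6.32
tool_pos: [538.7, -69.4, 192.0]
tcp_rot: [-180.0, 0.0, -7.8]
ft_force: [0.2, -1.0, -0.3]
finger_gap: 25.0
[538.6749258  -69.42922925 192.03299915] [-1.79998065e+02  2.81179769e-02 -7.78876249e+00]
```

View pics/w2.png

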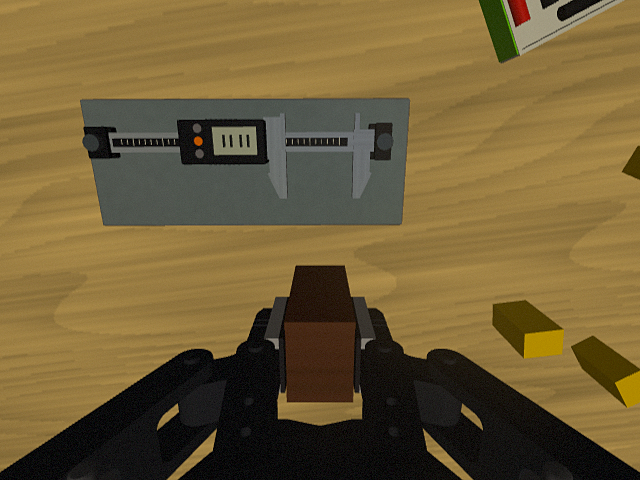

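Block held (lit top at (320,362)), no slip seen. The plate's corners are at (81,99), (410,98), (402,224) and (103,224). Jaw faces: sliding u≈287 and fixed u≈353, over rows 165–195. The jaw is open wide enough.

```bash
python3 - <<'E'
from h import *
z=np.load("w2.npz");c=(z["K"],z["E"]);p=z["p"];P=cloud(0,z["d"],c);hsv=cv2.cvtColor(p,cv2.COLOR_RGB2HSV)
m=((hsv[...,1]<75)&(P[...,2]>4)&(P[...,2]<12)&(P[...,0]>520)&(P[...,1]>-190)).astype(np.uint8); m[:90]=0;m[232:]=0
cs=max(cv2.findContours(m,0,1)[0],key=cv2.contourArea)
w=ray(0,cs[:,0],8,c)[:,:2].astype(np.float32); r=cv2.minAreaRect(w); print("plate",r)
ap=cv2.approxPolyDP(cs,6,True)[:,0]; print(ap.tolist(),ray(0,ap,8,c)[:,:2].round(1).tolist())
# sub-pixel vertical edges between jaws (rows 165..195): plate is darker than steel
g=cv2.cvtColor(p,cv2.COLOR_RGB2GRAY).astype(float)
for name,a,b in (("sliding",280,300),("fixed",340,360)):
    uv=[]
    for v in range(160,186,2):
        row=cv2.GaussianBlur(g,(1,5),0)[v,a:b]; gr=np.diff(row); i=np.argmin(gr) if name=="sliding" else np.argmax(gr)
        uv.append((a+i+.5,v))
    W=ray(0,uv,22,c)[:,:2]; f=np.polyfit(W[:,0],W[:,1],1); print(name,[u for u,_ in uv],"y at x=575:",np.polyval(f,575).round(2),"slope",f[0].round(3),"deg",np.degrees(np.arctan(f[0])).round(2))
# beam near edge: rows at u 295..345
uv=[]
for u in range(295,345,4):
    col=g[140:165,u]; i=np.argmin(np.diff(col)); uv.append((u,140+i+.5))
W=ray(0,uv,21,c)[:,:2]; print("beam",[v for _,v in uv],W[[0,-1]].round(1).tolist(),np.polyfit(W[:,1],W[:,0],1).round(4))
# block bottom front edge and sides while held
print("z prof", P[120:230:12,320,2].round(1))
E
```

```text
plate ((602.2156372070312, -13.661041259765625), (282.9234313964844, 109.62576293945312), 82.22933959960938)
[[80, 100], [85, 126], [177, 132], [178, 119], [280, 112], [286, 132], [352, 131], [355, 112], [360, 129], [393, 124], [391, 159], [370, 160], [359, 199], [351, 198], [352, 152], [286, 152], [287, 199], [278, 198], [268, 163], [183, 165], [179, 153], [91, 159], [103, 224], [401, 223], [409, 99]] [[674.9, 118.9], [654.0, 121.6], [638.2, 43.1], [648.5, 39.5], [642.1, -49.4], [625.2, -51.9], [618.1, -109.4], [633.3, -113.7], [618.9, -116.5], [619.1, -145.5], [589.7, -141.5], [591.4, -122.7], [557.8, -109.3], [559.7, -102.1], [600.5, -107.5], [608.5, -49.1], [566.8, -43.2], [568.9, -35.1], [601.2, -31.5], [609.9, 44.8], [620.6, 45.8], [626.2, 125.5], [567.0, 133.6], [529.8, -146.4], [637.4, -160.6]]
sliding [np.float64(285.5), np.float64(285.5), np.float64(285.5), np.float64(285.5), np.float64(285.5), np.float64(285.5), np.float64(285.5), np.float64(285.5), np.float64(285.5), np.float64(285.5), np.float64(286.5), np.float64(286.5), np.float64(286.5)] y at x=575: -45.39 slope -0.122 deg -6.96
fixed [np.float64(352.5), np.float64(352.5), np.float64(352.5), np.float64(352.5), np.float64(352.5), np.float64(352.5), np.float64(352.5), np.float64(352.5), np.float64(352.5), np.float64(352.5), np.float64(352.5), np.float64(352.5), np.float64(352.5)] y at x=575: -103.91 slope -0.109 deg -6.22
beam [np.float64(151.5), np.float64(151.5), np.float64(143.5), np.float64(151.5), np.float64(151.5), np.float64(143.5), np.float64(151.5), np.float64(151.5), np.float64(143.5), np.float64(151.5), np.float64(151.5), np.float64(144.5), np.float64(151.5)] [[608.0, -58.1], [602.4, -98.8]] [1.147000e-01 6.162014e+02]
z prof [ 6.5  7.7 21.1  7.6  7.8  7.8  7.9  7.3  7.4 -0.8]
```

```bash
python3 - <<'E'
from h import *
z=np.load("w2.npz");c=(z["K"],z["E"]);p=z["p"];P=cloud(0,z["d"],c)
reg=P[330:395,295:346,2]; zt=np.median(reg); print("top z",zt)
m=np.zeros((480,640),np.uint8); m[300:415,275:365]=np.abs(P[300:415,275:365,2]-zt)<2.5
hsv=cv2.cvtColor(p,cv2.COLOR_RGB2HSV); m&=((hsv[...,1]>70)).astype(np.uint8)
ys,xs=np.nonzero(m); r=cv2.minAreaRect(ray(0,np.c_[xs,ys],zt,c)[:,:2].astype(np.float32)); print(r,xs.min(),xs.max(),ys.min(),ys.max())
# lower front edge: row 266 -> find z
col=P[255:330:6,320]; print(col.round(1).tolist())
T=R.from_euler('xyz',[180,0,-7.79],degrees=True).as_matrix(); t=np.array([538.67,-69.43,192.03])
off=T.T@(np.r_[r[0],zt]-t); print("block top in tool",off.round(1))
# TCP target for block centre at caliper (-20,16.5), bottom at z=9.5
y=np.radians(-7.8); Rz=np.array([[np.cos(y),-np.sin(y)],[np.sin(y),np.cos(y)]])
g=np.array([601.3,-107.3])+Rz@[-20,16.5]; tcp=np.r_[g,0]-T@np.r_[off[:2],0]; print("goal",g,"tcp",tcp)
plan(np.r_[tcp[:2],120],-7.8)
E
```

```text
top z 223.1714911560814
((537.3470458984375, -69.87178039550781), (28.035808563232422, 35.46833038330078), 82.2833251953125) 280 359 318 402
[[505.8, -65.7, -0.5], [499.9, -64.9, 0.4], [553.2, -72.2, 166.3], [553.0, -72.2, 174.3], [552.6, -72.1, 180.9], [553.2, -72.2, 189.5], [553.2, -72.2, 196.1], [553.7, -72.3, 203.2], [553.0, -72.2, 207.3], [553.1, -72.2, 212.6], [553.2, -72.2, 217.6], [553.0, -72.2, 221.9], [550.5, -71.8, 221.5]]
block top in tool [ -1.3   0.6 -31.1]
goal [583.72435014 -88.23834918] tcp [ 5.85047304e+02 -8.77965688e+01 -7.55631737e-17]
t 6.375 at [538.8 -69.4 192.2] [-1.80e+02  1.00e-02 -7.76e+00] F [0.8 0.2 0.4] gap 24.6
shift [0.966 0.239 1.443] turn [-0.      0.      0.0001]
```

```bash

python3 -m jog '[[[0.49,0.12,0,0,0,0,0],[0.49,0.12,0,0,0,0,0],[0,0,0.7,0,0,0,0],[0,0,0.7,0,0,0,0],[0,0,0.6,0,0,0,0],[0,0,0,0,0,0,0],[0,0,0,0,0,0,0],[0,0,0,0,0,0,0]]]'
python3 - <<'E'
from h import *
plan([585.4,-87.8,39],-7.8)
c=cam("wrist");p,d=snapshot("wrist"); np.savez("w3.npz",p=p,d=d,K=c[0],E=c[1]); cv2.imwrite("pics/w3.png",p[...,::-1])
E
```

```text
time: 7.38
tool_pos: [587.2, -88.2, 94.5]
tcp_rot: [180.0, -0.2, -7.7]
ft_force: [-0.6, 0.0, 0.2]
finger_gap: 24.6
t 7.375 at [587.2 -88.2  94.5] [179.98  -0.19  -7.69] F [-0.6  0.   0.2] gap 24.6
shift [-0.041 -0.003  1.11 ] turn [ 0.0001 -0.0005  0.0003]
```

View pics/w3.png

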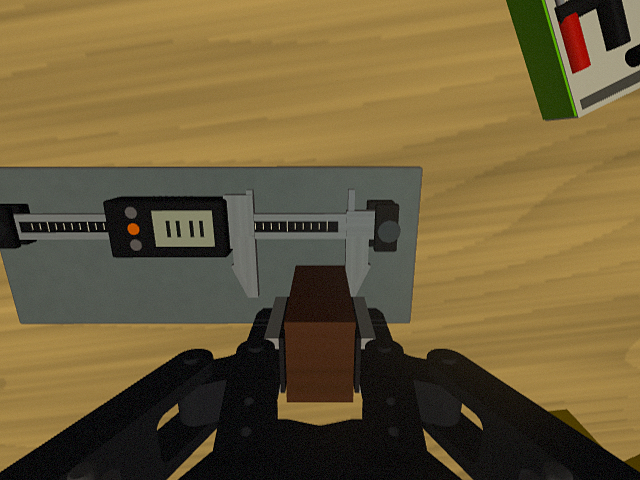

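Block over the gap: lower front edge at row 266, u 295–346. Beam near edge at row ~238; fixed face at u≈347 near the beam, sliding face at u≈257. Check the relation by rays.

```bash
python3 - <<'E'
from h import *
z=np.load("w3.npz");c=(z["K"],z["E"]);p=z["p"];P=cloud(0,z["d"],c);g=cv2.cvtColor(p,cv2.COLOR_RGB2GRAY).astype(float)
uv=[(u,225+np.argmin(np.diff(g[225:250,u]))+.5) for u in range(262,345,4)]; print("beam rows",[v for _,v in uv])
v=np.median([q[1] for q in uv]); B=ray(0,[(262,v),(340,v)],21,c); print("beam",B.round(1).tolist(),"ang",np.degrees(np.arctan2(*(B[0]-B[1])[:2])).round(2))
fu=[(338+np.argmax(np.diff(g[vv,338:356]))+.5,vv) for vv in range(244,262,3)]; print("fixed u",fu); F=ray(0,fu,22,c); print(F.round(1).tolist())
su=[(250+np.argmin(np.diff(g[vv,250:265]))+.5,vv) for vv in range(244,290,6)]; S=ray(0,su,22,c); print([a for a,_ in su],S.round(1).tolist())
f=P[280:312,322]; print("block front",np.median(f,0).round(1)); 
rows=[(a,vv) for vv in (275,) for a in (range(285,360))]
print("L/R", [ (vv,np.nonzero(np.abs(P[vv,285:360,0]-np.median(f[:,0]))<8)[0][[0,-1]]+285) for vv in (270,276,284)])
y=np.radians(-7.8); Rz=np.array([[np.cos(y),-np.sin(y)],[np.sin(y),np.cos(y)]])
e=ray(0,[(B0,238) for B0 in (300,)],21,c)
o=np.linalg.solve(Rz.T[[0,1]],[ (B[:,:2]@Rz)[:,0].mean(),(F[:,:2]@Rz)[:,1].mean()]); print("origin",o.round(1),"open",((S[:,:2]@Rz)[:,1].mean()-(F[:,:2]@Rz)[:,1].mean()).round(1))
print("block front in cal",(Rz.T@(np.median(f,0)[:2]-o)).round(1))
for vv in (270,276,284):
    i=np.nonzero(np.abs(P[vv,285:360,0]-np.median(f[:,0]))<8)[0]+285; q=P[vv,[i[0],i[-1]],:2]; print(((q-o)@Rz).round(1).tolist())
E
```

```text
beam rows [np.float64(225.5), np.float64(238.5), np.float64(228.5), np.float64(238.5), np.float64(238.5), np.float64(238.5), np.float64(227.5), np.float64(238.5), np.float64(229.5), np.float64(238.5), np.float64(229.5), np.float64(238.5), np.float64(229.5), np.float64(238.5), np.float64(229.5), np.float64(238.5), np.float64(230.5), np.float64(237.5), np.float64(238.5), np.float64(238.5), np.float64(238.5)]
beam [[608.8, -54.8, 21.0], [602.2, -103.8, 21.0]] ang 7.68
fixed u [(np.float64(345.5), 244), (np.float64(345.5), 247), (np.float64(345.5), 250), (np.float64(345.5), 253), (np.float64(345.5), 256), (np.float64(345.5), 259)]
[[598.4, -106.8, 22.0], [596.4, -106.6, 22.0], [594.4, -106.4, 22.0], [592.5, -106.2, 22.0], [590.5, -105.9, 22.0], [588.4, -105.7, 22.0]]
[np.float64(254.5), np.float64(255.5), np.float64(255.5), np.float64(255.5), np.float64(255.5), np.float64(256.5), np.float64(256.5), np.float64(257.5)] [[606.1, -49.6, 22.0], [602.1, -49.5, 22.0], [598.2, -48.8, 22.0], [594.2, -48.0, 22.0], [590.1, -47.3, 22.0], [585.9, -47.1, 22.0], [581.8, -46.4, 22.0], [577.6, -46.2, 22.0]]
block front [601.5 -91.7 102.8]
L/R [(270, array([295, 345])), (276, array([294, 346])), (284, array([292, 347]))]
origin [ 601.6 -107.4] open 57.7
block front in cal [-2.2 15.5]
[[-2.3, 28.7], [-2.0, 4.0]]
[[-2.4, 28.6], [-1.6, 4.1]]
[[-2.3, 28.8], [-2.4, 4.2]]
```

```bash

python3 -m jog '[[[-0.015,0,0.3,0,0,0,0],[-0.015,0,0.3,0,0,0,0],[0,0,0.2,0,0,0,0],[0,0,0.1,0,0,0,0],[0,0,0.1,0,0,0,0],[0,0,0.04,0,0,0,0],[0,0,0,0,0,0,0],[0,0,0,0,0,0,0],[0,0,0,0,0,0,0]]]'
python3 -m jog '[[[0,0,0,0,0,0,0],[0,0,0,0,0,0,0]]]'
```

```text
time: 8.55
tool_pos: [584.6, -87.7, 40.6]
tcp_rot: [180.0, -0.0, -7.7]
ft_force: [1.2, -1.4, -0.2]
finger_gap: 25.2
time: 8.8
tool_pos: [584.4, -87.6, 40.4]
tcp_rot: [180.0, -0.0, -7.7]
ft_force: [-0.9, 0.3, -0.1]
finger_gap: 24.5
```

```bash

python3 -m jog '[[[0,0,0.02,0,0,0,0],[0,0,0.02,0,0,0,0],[0,0,0,0,0,0,0],[0,0,0,0,0,0,0]]]'
python3 -m jog '[[[0,0,0.01,0,0,0,0],[0,0,0.01,0,0,0,0],[0,0,0,0,0,0,0],[0,0,0,0,0,0,0]]]'
```

```text
time: 9.3
tool_pos: [584.3, -87.6, 38.3]
tcp_rot: [180.0, 0.0, -7.7]
ft_force: [0.2, 0.4, -0.8]
finger_gap: 24.7
time: 9.8
tool_pos: [584.4, -87.6, 37.3]
tcp_rot: [-180.0, -0.0, -7.7]
ft_force: [-1.0, 0.4, -0.5]
finger_gap: 24.7
```

```bash

python3 -m jog '[[[0,0,0.01,0,0,0,0],[0,0,0,0,0,0,0],[0,0,0,0,0,0,0]]]'
python3 -m jog '[[[0,0,0.01,0,0,0,0],[0,0,0,0,0,0,0],[0,0,0,0,0,0,0]]]'
```

```text
time: 10.18
tool_pos: [584.3, -87.6, 36.8]
tcp_rot: [-180.0, 0.0, -7.7]
ft_force: [-0.9, 0.5, -0.7]
finger_gap: 25.1
time: 10.55
tool_pos: [584.4, -87.6, 36.3]
tcp_rot: [180.0, -0.0, -7.7]
ft_force: [-0.2, -0.6, -0.7]
finger_gap: 24.7
```

```bash

python3 -m jog '[[[0,0,0.01,0,0,0,0],[0,0,0,0,0,0,0],[0,0,0,0,0,0,0]]]'
python3 -m jog '[[[0,0,0.01,0,0,0,0],[0,0,0,0,0,0,0],[0,0,0,0,0,0,0]]]'
```

```text
time: 10.92
tool_pos: [584.5, -87.7, 36.3]
tcp_rot: [180.0, -0.0, -7.7]
ft_force: [-2.3, 0.2, 4.7]
finger_gap: 24.8
time: 11.3
tool_pos: [584.5, -87.7, 36.3]
tcp_rot: [180.0, -0.0, -7.7]
ft_force: [-3.9, 0.6, 9.6]
finger_gap: 24.7
```

Contact with the plate. Ease off half a millimetre, open a little, rise.

```bash

python3 -m jog '[[[0,0,-0.015,0,0,0,0],[0,0,0,0,0,0,0.3],[0,0,0,0,0,0,0.32],[0,0,0,0,0,0,0.36],[0,0,0,0,0,0,0.38],[0,0,0,0,0,0,0.38],[0,0,-0.1,0,0,0,0.38],[0,0,-0.3,0,0,0,0.38],[0,0,-0.6,0,0,0,0.38],[0,0,-0.8,0,0,0,0.38],[0,0,-0.6,0,0,0,0.38],[-0.4,0,-0.6,0,0,0,0.38]]]'
python3 -m jog '[[[-0.4,-0.6,0,0,0,0,0.6],[0,0,0,0,0,0,0.6],[0,0,0,0,0,0,0.6]]]'
python3 - <<'E'
from h import *
c=cam("wrist");p,d=snapshot("wrist"); np.savez("w4.npz",p=p,d=d,K=c[0],E=c[1]); cv2.imwrite("pics/w4.png",p[...,::-1])
plan([585.4,-87.8,39],-7.8)
E
```

```text
time: 12.8
tool_pos: [565.4, -85.2, 188.9]
tcp_rot: [180.0, -0.2, -7.7]
ft_force: [-0.1, -0.6, 0.5]
finger_gap: 32.7
time: 13.18
tool_pos: [549.0, -52.7, 186.9]
tcp_rot: [180.0, -0.1, -7.7]
ft_force: [-0.2, -0.1, 0.1]
finger_gap: 51.0
t 13.225 at [549.  -53.  186.5] [ 1.7998e+02 -4.0000e-02 -7.6800e+00] F [-0.  -0.5  0.2] gap 51.6
shift [0.812 0.593 2.951] turn [ 0.     -0.0001  0.0003]
```

View pics/w4.png

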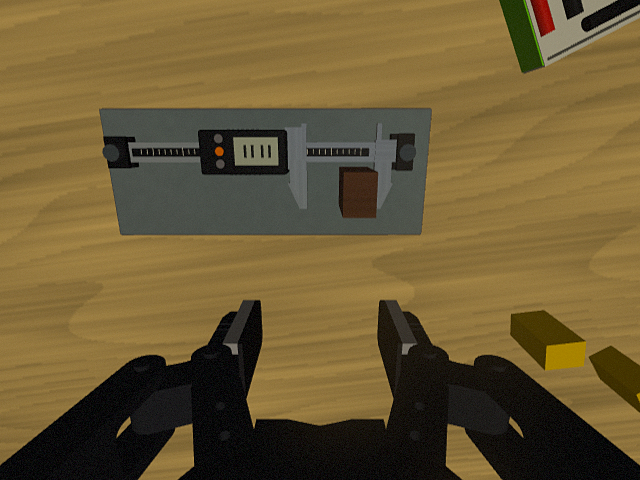

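The block stands square and free between the jaws: top at about (358,192), with gaps both sides and its back close to the beam. Housing at u 199–288, v 130–173. Measure housing and block.

```bash
python3 - <<'E'
from h import *
z=np.load("w4.npz");c=(z["K"],z["E"]);p=z["p"];P=cloud(0,z["d"],c)
y=np.radians(-7.8); Rz=np.array([[np.cos(y),-np.sin(y)],[np.sin(y),np.cos(y)]]); o=np.array([601.5,-107.4])
C=np.dstack([(P[...,:2]-o)@Rz,P[...,2]])
for nm,(u0,u1,v0,v1),zz,tol in (("housing",(190,292,120,185),30,3),("block",(330,385,160,225),68,4)):
    m=np.abs(C[v0:v1,u0:u1,2]-zz)<tol; ys,xs=np.nonzero(m); zt=np.median(C[v0+ys,u0+xs,2])
    w=((ray(0,np.c_[xs+u0,ys+v0],zt,c)[:,:2]-o)@Rz).astype(np.float32); print(nm,len(w),zt.round(1),w.min(0),w.max(0),cv2.minAreaRect(w))
def wld(x,yy): return o+Rz@[x,yy]
print(wld(8,106.7)); plan(np.r_[wld(8,106.7),100],82.2); print(telemetry.sense()["joint_pos"].round(1))
E
```

```text
housing 3906 29.7 [-10.729159  73.66694 ] [ 24.98907 145.31439] ((7.101271629333496, 109.49887084960938), (35.60517883300781, 71.61582946777344), 0.14315776526927948)
block 1602 67.4 [-39.08431    4.224935] [-4.942332 29.614748] ((-22.011640548706055, 16.907163619995117), (34.07908248901367, 25.321020126342773), 0.15844900906085968)
[623.9068343  -2.77293  ]
t 13.225 at [549.  -53.  186.5] [ 1.7998e+02 -4.0000e-02 -7.6800e+00] F [-0.  -0.5  0.2] gap 51.6
shift [ 1.349 -1.195  1.731] turn [ 1.000e-04 -1.000e-04 -2.497e-01]
[-10.8   1.4  96.4  -0.   82.2  86.9]
```

```bash

python3 -m jog '[[[0.675,-0.61,0,0,0,0,0.66],[0.675,-0.61,0,0,0,0,0.66],[0,0,0,0,0,-0.0277,0.66],[0,0,0,0,0,-0.0277,0.66],[0,0,0,0,0,-0.0277,0.66],[0,0,0,0,0,-0.0277,0.66],[0,0,0,0,0,-0.0277,0.66],[0,0,0,0,0,-0.0277,0.66],[0,0,0,0,0,-0.0277,0.66],[0,0,0,0,0,-0.0277,0.66],[0,0,0,0,0,-0.0277,0.66],[0,0,0.6,0,0,0,0.66]]]'
python3 -m jog '[[[0,0,0.6,0,0,0,0.66],[0,0,0.4,0,0,0,0.66],[0,0,0,0,0,0,0.66],[0,0,0,0,0,0,0.66],[0,0,0,0,0,0,0.66]]]'
python3 - <<'E'
from h import *
plan([623.6,-1.4,11],82.2)
c=cam("wrist");p,d=snapshot("wrist"); np.savez("w5.npz",p=p,d=d,K=c[0],E=c[1]); cv2.imwrite("pics/w5.png",p[...,::-1])
E
```

```text
time: 14.72
tool_pos: [626.3, -2.1, 158.6]
tcp_rot: [179.7, -0.0, 82.2]
ft_force: [1.5, 0.1, -0.9]
finger_gap: 56.6
time: 15.35
tool_pos: [624.9, -1.3, 107.8]
tcp_rot: [179.8, -0.0, 82.1]
ft_force: [-0.0, 0.1, 0.7]
finger_gap: 56.2
t 15.35 at [624.9  -1.3 107.8] [ 1.7984e+02 -1.0000e-02  8.2060e+01] F [-0.   0.1  0.7] gap 56.2
shift [-0.007 -0.031  1.936] turn [ 0.0004 -0.     -0.0004]
```

View pics/w5.png

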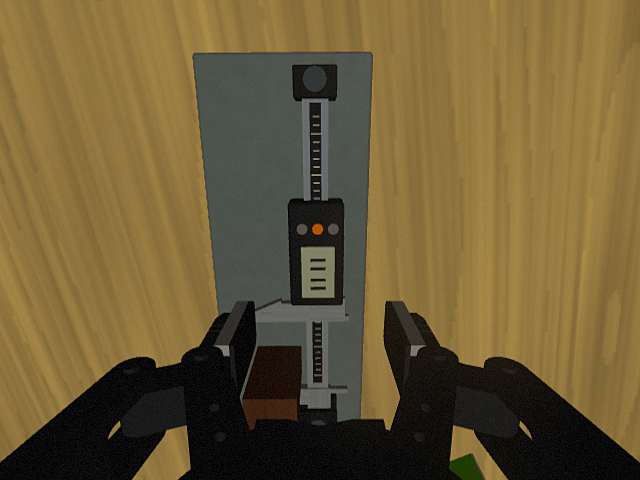

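The view is centred: housing at u 289–344, v 199–305; finger pads at u≈250 and 390; block standing at (272,385). Check the numbers.

```bash
python3 - <<'E'
from h import *
z=np.load("w5.npz");c=(z["K"],z["E"]);p=z["p"];P=cloud(0,z["d"],c)
u0,u1,v0,v1=283,350,192,312
m=(np.abs(P[v0:v1,u0:u1,2]-30)<3); ys,xs=np.nonzero(m)
zt=np.median(P[v0+ys,u0+xs,2]); w=ray(0,np.c_[xs+u0,ys+v0],zt,c)[:,:2].astype(np.float32); r=cv2.minAreaRect(w);print(zt,r)
plan([*r[0],11],82.2)
# beam direction from right & left housing edge
L=[(u0+xs[ys==k].min()-.5,v0+k) for k in range(15,100,3)];Rr=[(u0+xs[ys==k].max()+.5,v0+k) for k in range(15,100,3)]
for e in(L,Rr):
    W=ray(0,e,zt,c); f=np.polyfit(W[:,1],W[:,0],1); print("beam angle",90-np.degrees(np.arctan(f[0])))
E
```

```text
29.522314133981695 ((624.0709228515625, 1.0644569396972656), (71.4332046508789, 35.74159240722656), 82.70327758789062)
t 15.4 at [624.8  -1.2 107.6] [ 1.7986e+02 -1.0000e-02  8.2070e+01] F [ 0.5  0.4 -0.2] gap 56.2
shift [ 0.043 -0.026  1.933] turn [ 0.0004 -0.     -0.0004]
beam angle 82.48381397055138
beam angle 82.3177934273745
```

```bash

python3 -m jog '[[[0.02,-0.02,0.5,0.0004,0,-0.0006,0.66],[0,0,0.5,0,0,0,0.66],[0,0,0.4,0,0,0,0.66],[0,0,0.25,0,0,0,0.66],[0,0,0.1,0,0,0,0.66],[0,0,0,0,0,0,0.66],[0,0,0,0,0,0,0.66],[0,0,0,0,0,0,0.66]]]'
python3 -c "
from h import *
plan([624.1,0.3,11.5],82.3)"
```

```text
time: 16.4
tool_pos: [623.4, -0.0, 19.4]
tcp_rot: [-179.9, -0.0, 82.3]
ft_force: [-0.2, -0.2, -0.7]
finger_gap: 56.3
t 16.4 at [623.4  -0.   19.4] [-179.93   -0.     82.28] F [-0.2 -0.2 -0.7] gap 56.3
shift [0.008 0.014 0.157] turn [-0.0002 -0.     -0.0001]
```

```bash

python3 -m jog '[[[0,0,0.08,0,0,0,0.66],[0,0,0.08,0,0,0,0.66],[0,0,0,0,0,0,0.66],[0,0,0,0,0,0,0.66],[0,0,0,0,0,0,0.5],[0,0,0,0,0,0,0.46]]]' 30
python3 -m jog '[[[0,0,0,0,0,0,0.3],[0,0,0,0,0,0,0.3],[0,0,0,0,0,0,0.3],[0,0,0,0,0,0,0.3]]]' 30
python3 -c "
from h import *
s=telemetry.sense();print(s['wrist_torque'].round(2),s['ft_force'].round(1));plan([624.1,0.3,11.5],82.3)"
```

```text
time: 17.15
tool_pos: [622.9, 0.0, 10.7]
tcp_rot: [-179.9, -0.0, 82.3]
ft_force: [1.0, 0.3, 0.1]
finger_gap: 38.8
time: 17.65
tool_pos: [623.0, -0.0, 10.8]
tcp_rot: [-179.9, -0.0, 82.3]
ft_force: [0.6, -0.1, 2.5]
finger_gap: 35.4
[-0.03 -0.04  0.02] [ 0.6 -0.1  2.5]
t 17.65 at [623.   -0.   10.8] [-179.89   -0.     82.28] F [ 0.6 -0.1  2.5] gap 35.4
shift [ 0.009  0.021 -0.014] turn [-0.0003 -0.     -0.0001]
```

```bash

python3 -m jog '[[[-0.1,0,0,0,0,0,0.3],[-0.1,0,0,0,0,0,0.3],[-0.1,0,0,0,0,0,0.3],[-0.1,0,0,0,0,0,0.3],[-0.04,0,0,0,0,0,0.3],[-0.02,0,0,0,0,0,0.3],[-0.02,0,0,0,0,0,0.3]]]'
python3 -m jog '[[[-0.02,0,0,0,0,0,0.3],[-0.02,0,0,0,0,0,0.3]]]'
python3 - <<'E'
from h import *
s=telemetry.sense();print(s['wrist_torque'].round(2),s['ft_force'].round(1),s['tool_pos'].round(2),s['tcp_rot'].round(2))
c=cam("wrist");p,d=snapshot("wrist"); np.savez("w6.npz",p=p,d=d,K=c[0],E=c[1]); cv2.imwrite("pics/w6.png",p[...,::-1])
E
```

```text
time: 18.52
tool_pos: [619.8, -23.8, 10.8]
tcp_rot: [-179.9, -0.0, 82.3]
ft_force: [1.9, 0.7, 4.5]
finger_gap: 35.4
time: 18.77
tool_pos: [619.5, -25.7, 10.8]
tcp_rot: [-179.9, -0.0, 82.3]
ft_force: [1.9, 1.9, 5.0]
finger_gap: 35.1
[ 0.32 -0.24 -0.01] [1.9 1.9 5. ] [619.53 -25.68  10.78] [-179.89   -0.     82.29]
```

View pics/w6.png

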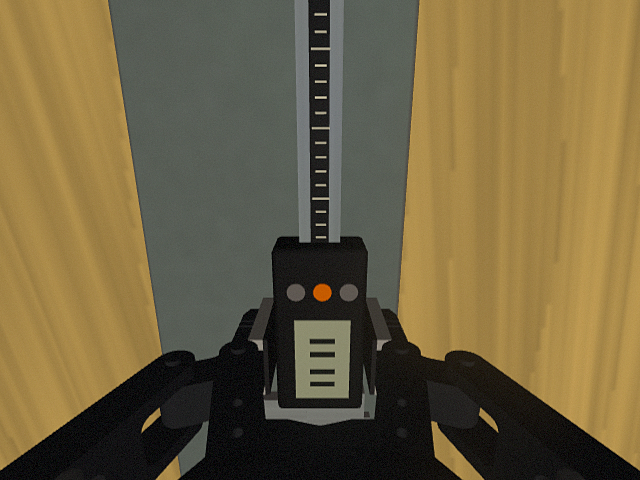

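Hand grips the housing squarely (u 272–367); sliding drag is about 2 N. Continue slowly.

```bash

python3 -m jog '[[[-0.02,0,0,0,0,0,0.3],[-0.02,0,0,0,0,0,0.3],[-0.02,0,0,0,0,0,0.3],[-0.02,0,0,0,0,0,0.3]]]'|tr '\n' ' '
for i in 1 2 3; do :; done
python3 -m jog '[[[-0.005,0,0,0,0,0,0.3],[-0.005,0,0,0,0,0,0.3]]]'|tr '\n' ' '
python3 -m jog '[[[-0.005,0,0,0,0,0,0.3],[-0.005,0,0,0,0,0,0.3]]]'|tr '\n' ' '
```

```text
time: 19.32 tool_pos: [619.0, -29.6, 10.8] tcp_rot: [-179.9, -0.0, 82.3] ft_force: [2.6, 2.1, 4.3] finger_gap: 35.6 time: 19.58 tool_pos: [619.0, -30.1, 10.8] tcp_rot: [-179.9, -0.0, 82.3] ft_force: [1.5, 1.9, 5.3] finger_gap: 35.2 time: 19.82 tool_pos: [618.9, -30.5, 10.8] tcp_rot: [-179.9, -0.0, 82.3] ft_force: [1.4, 2.1, 4.6] finger_gap: 35.3
```

```bash

python3 -m jog '[[[-0.005,0,0,0,0,0,0.3],[-0.005,0,0,0,0,0,0.3]]]'|tr '\n' ' '
python3 -m jog '[[[-0.005,0,0,0,0,0,0.3],[-0.005,0,0,0,0,0,0.3]]]'|tr '\n' ' '
```

```text
time: 20.08 tool_pos: [618.9, -31.0, 10.8] tcp_rot: [-179.9, -0.0, 82.3] ft_force: [1.4, 2.2, 5.8] finger_gap: 35.6 time: 20.32 tool_pos: [618.8, -31.5, 10.8] tcp_rot: [-179.9, -0.0, 82.3] ft_force: [0.9, 2.4, 5.7] finger_gap: 35.5
```

```bash

python3 -m jog '[[[-0.005,0,0,0,0,0,0.3],[-0.005,0,0,0,0,0,0.3]]]'|tr '\n' ' '
python3 -m jog '[[[-0.005,0,0,0,0,0,0.3],[-0.005,0,0,0,0,0,0.3]]]'|tr '\n' ' '
```

```text
time: 20.58 tool_pos: [618.7, -32.0, 10.8] tcp_rot: [-179.9, -0.0, 82.3] ft_force: [2.2, 0.9, 4.8] finger_gap: 35.3 time: 20.82 tool_pos: [618.7, -32.3, 10.8] tcp_rot: [-179.9, -0.0, 82.3] ft_force: [2.0, 3.8, 5.4] finger_gap: 35.4
```

```bash

python3 -m jog '[[[-0.005,0,0,0,0,0,0.3],[-0.005,0,0,0,0,0,0.3]]]'|tr '\n' ' '
```

```text
time: 21.08 tool_pos: [618.7, -32.3, 10.8] tcp_rot: [-179.9, -0.1, 82.3] ft_force: [1.8, 6.4, 4.7] finger_gap: 35.1
```

Nipped: the jaw has stopped at y≈-32.3 while the force rises. Hold and average the force.

```bash
for i in 1; do
python3 -m jog '[[[0,0,0,0,0,0,0.3],[0,0,0,0,0,0,0.3],[0,0,0,0,0,0,0.3]]]'|grep force
python3 -m jog '[[[0,0,0,0,0,0,0.3],[0,0,0,0,0,0,0.3]]]'|grep force
python3 -m jog '[[[0,0,0,0,0,0,0.3],[0,0,0,0,0,0,0.3]]]'|grep force
python3 -m jog '[[[0,0,0,0,0,0,0.3],[0,0,0,0,0,0,0.3]]]'; done
python3 -c "
from h import *
s=telemetry.sense();print(s['wrist_torque'].round(3),s['tcp_rot'].round(2),s['tool_pos'].round(2))"
```

```text
ft_force: [2.1, 4.7, 5.3]
ft_force: [3.0, 4.5, 4.4]
ft_force: [1.9, 4.6, 4.9]
time: 22.2
tool_pos: [618.7, -32.3, 10.8]
tcp_rot: [-179.9, -0.1, 82.3]
ft_force: [2.2, 4.7, 5.3]
finger_gap: 35.5
[ 0.719 -0.392 -0.099] [-1.799e+02 -6.000e-02  8.230e+01] [618.68 -32.34  10.82]
```

```bash

python3 -m jog '[[[-0.004,0,0,0,0,0,0.3],[0,0,0,0,0,0,0.3],[0,0,0,0,0,0,0.3]]]'|grep force
python3 -m jog '[[[0,0,0,0,0,0,0.3],[0,0,0,0,0,0,0.3],[0,0,0,0,0,0,0.3]]]'|grep force
python3 -m jog '[[[0,0,0,0,0,0,0.3],[0,0,0,0,0,0,0.3],[0,0,0,0,0,0,0.3]]]'
```

```text
ft_force: [1.7, 6.2, 4.8]
ft_force: [1.8, 5.6, 5.1]
time: 23.32
tool_pos: [618.7, -32.4, 10.8]
tcp_rot: [-179.9, -0.1, 82.3]
ft_force: [1.8, 5.5, 4.5]
finger_gap: 35.4
```

```bash

python3 -m jog '[[[0,0,0,0,0,0,0.45],[0,0,0,0,0,0,0.5],[0,0,0,0,0,0,0.6],[0,0,0,0,0,0,0.64],[0,0,0,0,0,0,0.64],[0,0,-0.1,0,0,0,0.64],[0,0,-0.3,0,0,0,0.64],[0,0,-0.6,0,0,0,0.64],[0,0,-0.8,0,0,0,0.64],[0.5,0,-0.8,0,0,0,0.64],[0.8,0,-0.6,0,0,0,0.64],[0.5,0,0,0,0,0,0.64]]]'
python3 -m jog '[[[0.3,0,0,0,0,0,0.64],[0,0,0,0,0,0,0.64],[0,0,0,0,0,0,0.64]]]'
python3 - <<'E'
from h import *
c=cam("wrist");p,d=snapshot("wrist"); np.savez("w7.npz",p=p,d=d,K=c[0],E=c[1]); cv2.imwrite("pics/w7.png",p[...,::-1])
p,d=snapshot("side"); cv2.imwrite("pics/s7.png",cv2.resize(p[170:330,210:400][...,::-1],(760,640))[:600])
E
```

```text
time: 24.82
tool_pos: [633.4, 57.3, 176.6]
tcp_rot: [179.7, -0.1, 82.3]
ft_force: [0.1, 0.6, -0.1]
finger_gap: 54.8
time: 25.2
tool_pos: [632.3, 69.7, 169.9]
tcp_rot: [-179.8, 0.0, 82.2]
ft_force: [0.2, -0.7, 0.3]
finger_gap: 54.8
```

View pics/w7.png

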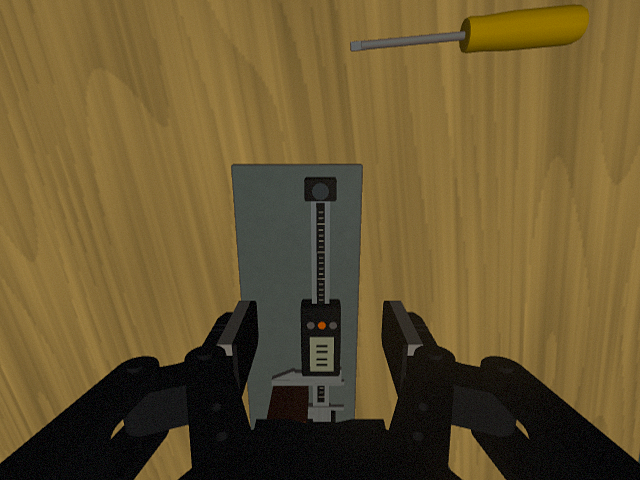

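View pics/s7.png

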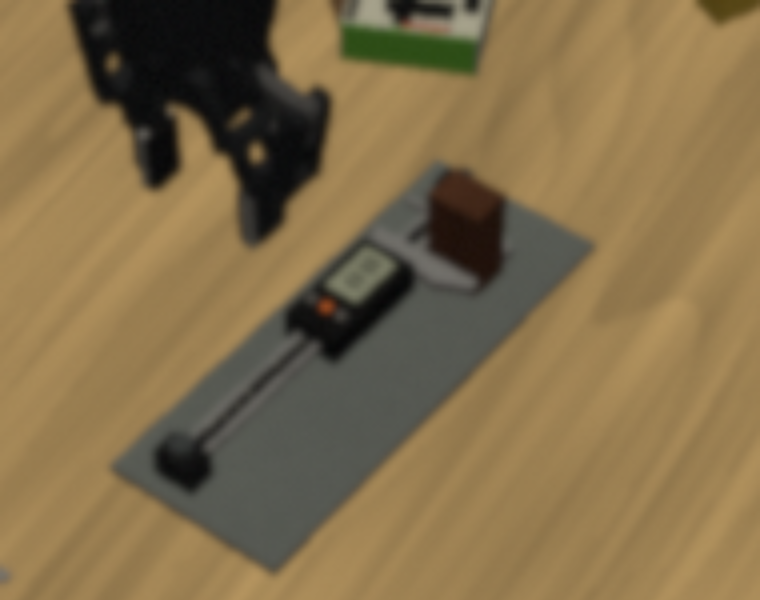

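The wrist view shows the housing square at (320,338) and the block between the jaws at (288,403). The side view shows the block upright, nipped between the jaws (465,225 in the crop), with the hand clear. The jaw travelled 32.6 mm from about 57.7 mm open, which leaves about 25 mm. That agrees with the 24.7 mm the gripper measured, so both jaws touch it.

```bash
python3 -c "
from bench import job,telemetry
print(job.hand_in(), telemetry.sense()['time'])"
```

```text
the job is handed in; nothing more can be done
the job is handed in; nothing more can be done
```

The walnut block is standing upright on the stand's plate, nipped between both caliper jaws, with the hand clear, and the job is handed in. The robot clock read about 25 s of the 64 s allowed.

- **Placing:** I set the block down square on the plate. Its back is about 3–5 mm from the beam, with 4 mm of clearance at the fixed jaw. I let go of it before touching the sliding jaw.
- **Closing:** I held the housing across the beam and slid it shut with the hand at a constant angle. I estimate a squeeze of about 3–4 N, held for roughly 2 s. That is the 5–6 N I measured along the beam less the 2 N sliding drag.
- **Checks:** The jaw travel leaves an opening of about 25 mm, and the gripper measured the block at about 24.7 mm, so both jaws are on it. In the last two pictures the block is upright and the jaw looks square.
- **Small disagreements:** Different views put the block and housing 1–3 mm apart along the beam. The wrist also saw side loads up to about 5 N from gripping the housing. I did not take a fine measurement of the jaw's tilt after letting go.
- **Bystanders:** I did not touch the beech block, plug box, screwdriver or yellow blocks.

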